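# Probe a thermostat on the contact test jig and hold the cam lift at full height

## Robot

A 7-joint arm with a two-finger parallel gripper is mounted at the origin on the work surface; the furniture and walls round the work are solid. World frame = base frame: x ahead of the robot, y to its left, z up, the work surface at z = 0. Lengths are in m, angles in rad, forces in N, time in s.
With the tool pointing down it reaches from about 0.4 to 0.85 m from the base axis. Payload 4.5 kg.
Tool frame: the origin (TCP) lies on the centre line of the jaws, within the pads' length; the fingertips stand 14 mm ahead of it and the grasp point (between the pads) lies 5 mm behind it; z points along the fingers, y is the line along which they close (so a half turn about z gives the same grasp; the last joint's range is limited). The gripper opens to 88 mm and grips with 3 to 60 N. Pads are 18 mm wide; open, the fingers measure 123 mm over their backs; the gripper's body (75 mm by 187 mm) begins 45 mm behind the grasp point.
Start: joints at [-1.224, 0.689, -0.195, 1.565, 0.157, 0.902, -0.215], TCP at [0.192, 0.595, 0.253] pointing down, gripper open.
Joint ranges: [-3.01, 3.01], [-0.46, 2.08], [-1.47, 1.51], [0.13, 2.56], [-1, 4.14], [0.04, 2.09], [-2.66, 2.66]. Speed limits (rad/s): [2.57, 2.57, 3.14, 3.14, 3.14, 3.14, 3.14].

## Interface

Orientations are given as a unit quaternion [x, y, z, w].
In Python, from station import bot, cams, search_frame gives the robot as it stands.
- The arm moves only by the tool servo_tool, never from a script. Its argument "rows" is a list of rows, each an object with "xyz": the shift along the tool's x, y, z as a fraction of full scale, a list of three; "turn": the turn about the tool's z as a fraction of full scale. In form: [{"xyz": [x, y, z], "turn": turn}, ...]. A call has 1 to 12 rows; each row is the pose to reach, as a shift and turn from the pose commanded when the call began, along the tool's axes at that moment; what a row does not reach only later rows make up. Full scale, the value 1, is 400 mm for a shift and 60 degrees for a turn. A row lasts 1/10 s, in which the tool goes at most 50 mm and 8.59 degrees, less where a joint would pass 70% of its speed; a pose out of reach is approached as far as the arm can. A call with a number of a shift or a turn outside -1 to 1 is refused whole. A call with a gripper value outside its range is refused whole. "grip" is the closure, from -1 (fully open) to 1 (shut), set as the call begins (left out, the last holds). The fingers move at their own pace and stop on an object; "newtons" is the grip in N (left out, the last holds). Time passes only in rows, so rows that repeat a pose let the fingers close. It gives the time, the measured TCP pose, the force, the opening and the grip force at its end, in the units of the state.
- bot.read_state(): the state, without advancing time (a new reading comes with each control period).
- cams.snapshot(name): name is "scene" or "top" or "wrist"; returns the picture (420x560x3 uint8, red, green, blue); there is no depth.
- cams.camera_model(name): a dict with "vfov" (degrees; the focal length in pixels is half the picture's height over the tangent of half this angle, whatever the lens; pixels are square), "cx", "cy" (the principal point, pixels), "dist" ([k1, k2, p1, p2, k3] as OpenCV has them; the pictures are not rectified), "world_from_camera" (4x4, takes a point from camera to world coordinates). Camera axes: x right, y down, z forward; pixel columns grow to the right and rows downward; lengths in m; the calibration is good to about 2 mm. A picture is of the moment at which its call begins: read the wrist's pose just before it. camera_model takes no time and is no camera call; for the wrist camera it gives the pose at the moment of the call.
- bot.sign_off(): hands the job in; it is judged then, once.
Trained networks look in the newest picture that a camera, given by its name, has taken for a name from the list of things; names that differ only in an ending like _2 or _b are one class to them, and where a whole thing is asked for, a point or a joint stands for the part that bears it (a point fixed in the world has none). Each returns a list of dicts, best first, with "p" (0 to 1); they miss things now and then, are a little off and sometimes report something else, mostly with a low value. They report only what shows in the picture. A call takes as long as a camera call.
- search_frame(query, camera): "bbox" ([left, top, right, bottom] as shares, 0 to 1, of the picture: columns of its width, rows of its height, round what is visible of it).
The state is a dict: "clock": time; "joint_pos": joint angles; "dq": joint speeds; "joint_torque": joint torques, N m; "eef_pos": TCP position; "eef_rot": TCP orientation; "wrist_force": force on the tool from outside, world axes, zero at the start; "wrist_torque": the same for the moment, N m; "gripper_width": finger opening in m; "grip_force": force on a finger pad.
Only numpy, scipy, OpenCV 4.12 (cv2) and the standard library are available. Lean on these libraries where they do the work, as an engineer would, in place of code of your own. Each camera call takes 0.05 s, during which the arm holds its last target. There are 200 camera calls.

## Task

Test the pale thermostat in the bench jig: with the lift table still down, throw the black-ball head lever into the green-marked detent notch on the side where the thermostat sits, so that the blue contact head stands over it and not over the yellow master sample. Then swing the red-ball cam lever up to the cam's highest lift (lever upright; any further and the table sinks again), so that the pins press on the thermostat's tabs, and finish while still holding the red ball there, because the lever springs back if let go. Leave the things lying round the jig alone.

Things in the scene. Friction and masses are not known exactly. Their poses are not given: they have to be found in the camera images.
- jig: aluminium two-nest contact test jig, fixed, footplate 160 x 214 mm. Origin: on the bench, midway between the nests; x to its rear, y to its left, z up; turned by up to 0.3 rad. In its frame: nests at y = +36 and -36 mm; end cheeks at y = +-(87..97), x within +-30 mm, 142 mm high; grey notched quadrant at x = 72..78 mm, up to z = 156 mm
- head_slide: the contact head: blue block on two rods, black underside, two brass sprung pins pointing down; origin at the block's centre, 128 mm above the bench, midway between the pins in plan. Block 50 x 36 mm, top at 145 mm (a steel connector on it to 157 mm)
- head_ball: black ball, 28 mm diameter, end of the head lever, free to turn on a pin along the jig's x; origin at its centre. It swings left and right in the jig's plane x = 62 mm, 135 mm from its pivot at z = 68 mm: centre at (62, 135 sin a, 68 + 135 cos a) mm in the jig's frame, a = joint head_lever. Lever bar under it 9 x 6 mm
- head_lever (a joint): head lever angle, rad: 0 = upright in the white-marked notch (start), positive leans to the jig's left (+y). Green-marked detent notches at +0.54 and -0.54, stops at +-0.63. A sprung plunger draws it into a notch from 0.2 rad away and keeps it there; throwing it takes about 3 N at the ball. It carries the head along: 66.7 mm per rad, over a nest at +-0.54
- cam_ball: red ball, 30 mm diameter, end of the cam lever, free to turn on a pin along the jig's y; origin at its centre. It swings in the jig's plane y = -130 mm, 120 mm from the shaft at x = 0, z = 48 mm: centre at (-120 sin b, -130, 48 + 120 cos b) mm in the jig's frame, b = 1.60 - joint cam_lever. At rest 44 mm above the bench, free all round; upright at 168 mm. Lever bar 10 mm round
- cam_lever (a joint): cam lever angle, rad: 0 = rest (level, towards the robot), grows as the ball swings up and back; 1.60 = upright = highest lift; 2.15 = stop past the peak, table sunk again by 1.2 mm. A return spring swings it back to 0 when let go: 2 N at the ball at rest, 3 to 4 N near the peak
- lift_table: light grey plate 84 x 150 x 8 mm with the two nests, lifted by eccentrics on the cam lever's shaft; origin at the centre of its top face: 73.8 mm above the bench at rest, 82.0 mm at the cam's peak (8 mm eccentric)
- thermostat: pale grey snap thermostat, round can 25 mm in diameter on a strap 16 x 50 x 2 mm, with two brass tabs standing up side by side to 28 mm; lies loose in one of the two nests of the lift table. Origin: centre of its underside; strap along its y axis
- master: yellow master sample of the same shape and size as the thermostat, in the other nest. Origin: centre of its underside. It is not to be probed
- multimeter: green hand multimeter lying on the bench, 150 x 70 x 38 mm; origin: centre of its underside. Bystander
- bin_clips: red open-front parts bin with clips, 132 x 106 x 56 mm; origin: centre of its underside. Bystander
- screwdriver: blue screwdriver lying on the bench, 182 mm long, 23 mm thick; origin: centre of its underside. Bystander
- marker: white marker pen with a black cap lying on the bench, 136 mm long, 17 mm thick; origin: centre of its underside. Bystander

How it is judged:
By the outcome, as a careful person would: the job done as asked, in the order asked, and still so for the second after the job is handed in, while the arm keeps its last pose, push and grip.
It also fails if it takes over 51 s, if anything falls off the work surface, if the arm or the gripper's body presses on something with over 40 N, if the wrist force passes 120 N, or if a joint passes its speed limit or range.

## Working session

There is one attempt and no reset: what is moved stays moved. The work goes in short steps, Python scripts to look and compute and a tool call to move; the robot and the scene stay as the last step left them, time stands still between calls to the robot, and variables do not carry over. Pictures are saved under pics/ and viewed, at most 10 in all, crops included, and the job is handed in when it is done.

Besides the shell and the picture viewer there is one more tool, called after "Call:" by a JSON object that holds its "method" and its "body". servo_tool: Moves the arm, as the interface text tells. Shift numbers are shares of 400 mm and turn numbers shares of 60 degrees, none past 1 either way. Its arguments: {"type":"object","properties":{"rows":{"type":"array"},"grip":{"type":"number"},"newtons":{"type":"number"}},"required":["rows"]}

```bash
mkdir -p pics
python3 - <<'E'
from station import bot,cams,search_frame
import cv2,numpy as np
s=bot.read_state();print({k:np.round(v,3).tolist() for k,v in s.items()})
for n in ["scene","top"]:
    im=cams.snapshot(n);cv2.imwrite(f"pics/{n}0.png",im[:,:,::-1])
    m=cams.camera_model(n);print(n,m["vfov"],m["cx"],m["cy"],m["dist"],np.round(m["world_from_camera"],4).tolist())
    for q in ["head_ball","cam_ball","thermostat","master","head_slide","jig","lift_table"]:
        print(q,[(round(d["p"],2),(np.array(d["bbox"])*[560,420,560,420]).round(1).tolist()) for d in search_frame(q,n)[:2]])
E
```

```text
{'clock': 0.0, 'joint_pos': [-1.224, 0.69, -0.195, 1.566, 0.157, 0.902, -0.215], 'dq': [-0.001, -0.001, -0.0, 0.001, -0.002, 0.0, -0.0], 'joint_torque': [0.0, -52.755, -1.267, -15.342, -0.053, 0.007, 0.0], 'eef_pos': [0.192, 0.594, 0.252], 'eef_rot': [0.156, 0.988, -0.001, -0.0], 'wrist_force': [-0.353, -0.543, -0.835], 'wrist_torque': [0.019, 0.037, -0.005], 'grip_force': 0.0, 'gripper_width': 0.088}
scene 48.79459771453171 282.0165357000899 206.4422390465157 [-0.03743564  0.          0.          0.          0.        ] [[-0.0901, 0.4273, -0.8996, 2.0701], [0.9959, 0.0463, -0.0778, 0.1113], [0.0084, -0.9029, -0.4297, 0.8754], [0.0, 0.0, 0.0, 1.0]]
head_ball [(0.55, [273.8, 199.8, 280.8, 203.1])]
cam_ball []
thermostat [(0.36, [179.4, 213.2, 193.1, 224.8])]
master []
head_slide []
jig [(0.67, [236.8, 199.8, 306.5, 258.2])]
lift_table [(0.56, [177.9, 211.9, 197.5, 227.5]), (0.39, [234.0, 200.8, 306.6, 258.9])]
top 55.452717751811925 281.21830789512575 216.0141488564651 [0.00542325 0.         0.         0.         0.        ] [[0.0079, -0.9799, 0.1994, 0.2829], [-1.0, -0.008, 0.0005, -0.0172], [0.0011, -0.1994, -0.9799, 1.4129], [0.0, 0.0, 0.0, 1.0]]
head_ball [(0.45, [299.8, 207.7, 302.7, 222.1]), (0.38, [281.4, 187.1, 290.6, 191.4])]
cam_ball [(0.38, [330.4, 238.8, 340.6, 246.5])]
thermostat [(0.6, [389.3, 246.0, 409.6, 270.4]), (0.53, [300.6, 206.5, 303.4, 221.0])]
master []
head_slide [(0.59, [275.8, 215.6, 282.3, 222.3]), (0.53, [332.8, 238.1, 343.6, 245.2])]
jig [(0.89, [258.0, 183.2, 340.4, 247.2])]
lift_table [(0.63, [270.2, 199.8, 312.0, 232.8])]
```

Run:
```python
import cv2,numpy as np
a=cv2.imread("pics/top0.png");b=cv2.imread("pics/scene0.png")
A=cv2.resize(a[165:285,200:360],(800,600),interpolation=3);cv2.imwrite("pics/c1.png",A)
B=cv2.resize(b[170:290,190:350],(800,600),interpolation=3);cv2.imwrite("pics/c2.png",B)
```

```text
(no output)
```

View pics/c1.png

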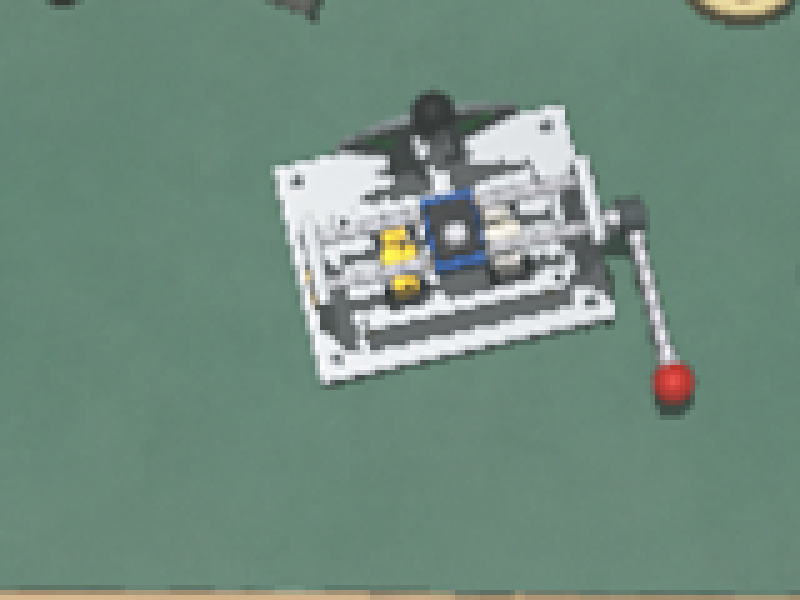

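View pics/top0.png

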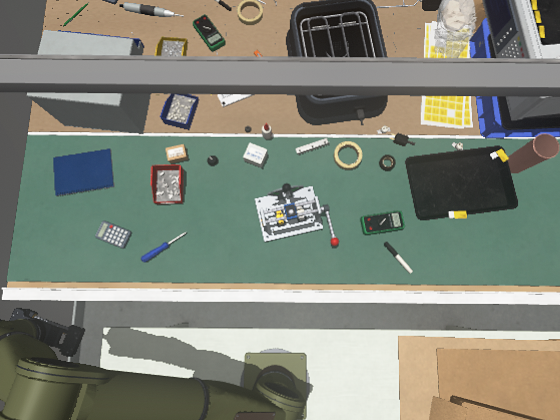

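The top view shows the black ball at (286.6,187), the red ball at (334.6,241.8), the yellow master on the image left (+y) and the pale thermostat on the right (−y). So the target is head_lever = −0.54.

View pics/c2.png

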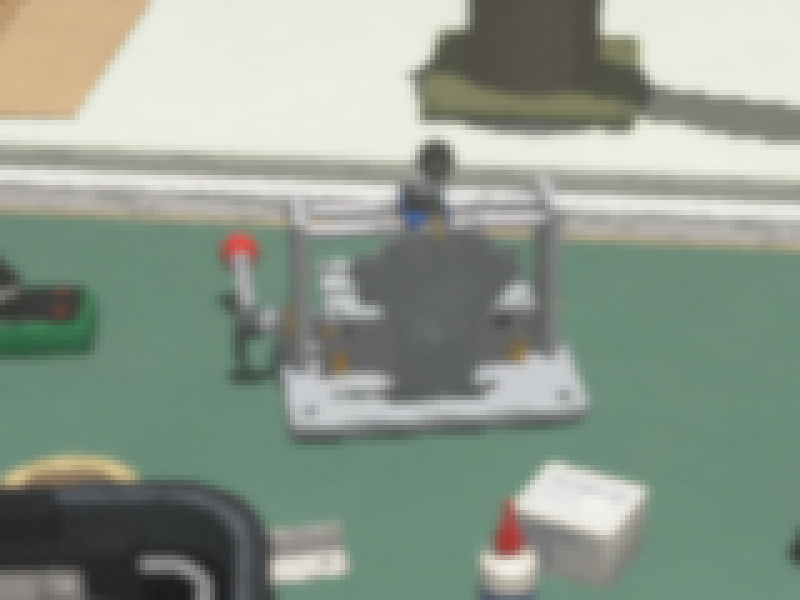

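```bash
cat > h.py <<'E'
import cv2,numpy as np
from scipy.optimize import least_squares
from station import bot,cams,search_frame
def proj(m,P):
    f=210/np.tan(np.radians(m["vfov"])/2);K=np.array([[f,0,m["cx"]],[0,f,m["cy"]],[0,0,1.]])
    T=np.linalg.inv(np.array(m["world_from_camera"]))
    return cv2.projectPoints(np.array(P,float).reshape(-1,3),cv2.Rodrigues(T[:3,:3])[0],T[:3,3],K,np.array(m["dist"]))[0].reshape(-1,2)
def j2w(j,P):
    c,s=np.cos(j[2]),np.sin(j[2]);P=np.atleast_2d(P)
    return np.c_[j[0]+c*P[:,0]-s*P[:,1],j[1]+s*P[:,0]+c*P[:,1],P[:,2]]
def headball(a):return [.062,.135*np.sin(a),.068+.135*np.cos(a)]
def camball(q):
    b=1.6-q;return [-.12*np.sin(b),-.13,.048+.12*np.cos(b)]
def red(im,box=None):
    h=im.astype(int);k=(h[...,0]>130)&(h[...,1]<70)&(h[...,2]<70)
    n,l,st,c=cv2.connectedComponentsWithStats(k.astype(np.uint8))
    return [(st[i].tolist(),c[i].round(2).tolist()) for i in range(1,n) if st[i,4]>15]
E
python3 - <<'E'
from h import *
for n in ["scene","top"]: print(n,red(cv2.imread(f"pics/{n}0.png")[:,:,::-1]))
m=cams.camera_model("top")
obs=np.array([[286.6,187],[334.6,241.5]])
P=[headball(0),camball(0)]
r=least_squares(lambda j:(proj(m,j2w(j,P))-obs).ravel(),[.6,0,.0]);print(r.x,r.fun)
ms=cams.camera_model("scene")
print(proj(ms,j2w(r.x,P+[[-.08,.107,.005],[-.08,-.107,.005],[.08,.107,.005]])))
E
```

```text
scene [([440, 206, 19, 8, 84], [448.83, 210.65]), ([385, 252, 23, 2, 30], [394.83, 252.67]), ([386, 261, 30, 12, 233], [401.29, 267.68]), ([365, 301, 12, 10, 27], [370.81, 305.22])]
top [([164, 164, 13, 2, 16], [170.56, 164.81]), ([178, 165, 3, 19, 21], [179.67, 173.33]), ([151, 166, 2, 19, 19], [151.53, 175.0]), ([331, 238, 7, 7, 36], [334.08, 241.22])]
[ 0.56125406 -0.04712787  0.22700647] [ 0.15287027  0.1416633  -0.1681886  -0.14756377]
[[276.51232354 201.10839394]
 [237.71248003 220.10289547]
 [298.70137789 230.29917762]
 [244.49037179 233.46155884]
 [306.10138891 251.06053273]]
```

The scene view agrees with the fit: black ball near (277,201.6), red ball near (238,220). Next I check the surroundings and work out the first move.

```bash
cat >> h.py <<'E'
from scipy.spatial.transform import Rotation as R
J=np.array([0.5613,-0.0471,0.227])
def rel(P,yaw=None):
    s=bot.read_state();r=R.from_quat(s["eef_rot"]);print("clk",round(s["clock"],2),"tcp",np.round(s["eef_pos"],4),"F",np.round(s["wrist_force"],1),"w",round(s["gripper_width"],4))
    for p in np.atleast_2d(P): print(np.round(p,4),"->",np.round(r.inv().apply(p-np.array(s["eef_pos"]))/.4,4))
    y=r.apply([0,1,0]);a=np.arctan2(y[1],y[0])-np.pi/2
    d=(J[2]-a+np.pi/2)%np.pi-np.pi/2
    print("tilt",np.round(r.apply([0,0,1]),4),"turn frac",-np.degrees(d)/60)
E
python3 - <<'E'
from h import *
a=j2w(J,headball(0))[0];print(a)
rel([a+[0,0,.11],a+[-.05,0,.15]])
E
```

```text
[ 0.62170945 -0.03314656  0.203     ]
clk 0.8 tcp [0.1923 0.5947 0.2527] F [0.2 0.3 0. ] w 0.088
[ 0.6217 -0.0331  0.313 ] -> [-1.5044 -1.1631 -0.1508]
[ 0.5717 -0.0331  0.353 ] -> [-1.3855 -1.2016 -0.2508]
tilt [-0.e+00  1.e-04 -1.e+00] turn frac -0.515447412230367
```

View pics/scene0.png

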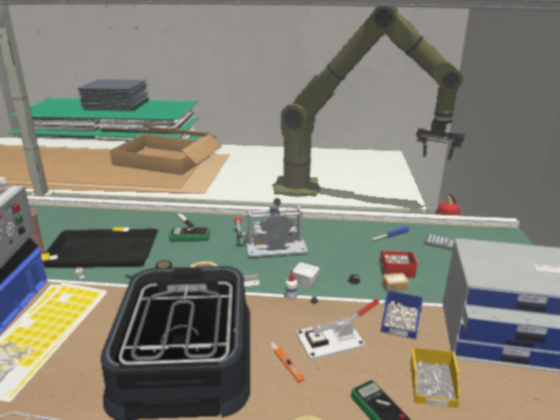

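The scene view shows the arm on the right with open space between it and the jig. The overhead bar is well behind the jig.

Call:
{"method": "servo_tool", "body": {"rows": [{"xyz": [-0.08,-0.06,-0.05],"turn": -0.05},{"xyz": [-0.16,-0.13,-0.15],"turn": -0.1},{"xyz": [-0.24,-0.2,-0.25],"turn": -0.2},{"xyz": [-0.32,-0.26,-0.25],"turn": -0.3},{"xyz": [-0.4,-0.33,-0.25],"turn": -0.4},{"xyz": [-0.48,-0.4,-0.25],"turn": -0.515},{"xyz": [-0.56,-0.47,-0.25],"turn": -0.515},{"xyz": [-0.64,-0.53,-0.25],"turn": -0.515},{"xyz": [-0.7,-0.6,-0.25],"turn": -0.515},{"xyz": [-0.7,-0.6,-0.25],"turn": -0.515}], "grip": -1}}

```text
clock: 1.8
eef_pos: [0.3875, 0.2745, 0.3525]
eef_rot: [-0.108, 0.994, -0.002, 0.0]
wrist_force: [0.2, 1.5, -0.9]
gripper_width: 0.0882
grip_force: 0.0
```

Run:
```python
from h import *
a=j2w(J,headball(0))[0]
rel([a+[-.08,0,.15]])
```

```text
clk 1.8 tcp [0.3875 0.2745 0.3525] F [ 0.2  1.5 -0.9] w 0.0882
[ 0.5417 -0.0331  0.353 ] -> [-0.2108 -0.8341  0.0023]
tilt [ 0.001 -0.004 -1.   ] turn frac -0.009544813439273853
```

Call:
{"method": "servo_tool", "body": {"rows": [{"xyz": [-0.03,-0.1,0],"turn": -0.01},{"xyz": [-0.06,-0.22,0],"turn": -0.01},{"xyz": [-0.09,-0.34,0],"turn": -0.01},{"xyz": [-0.12,-0.45,0],"turn": -0.01},{"xyz": [-0.15,-0.57,0],"turn": -0.01},{"xyz": [-0.18,-0.68,0],"turn": -0.01},{"xyz": [-0.2,-0.78,0],"turn": -0.01},{"xyz": [-0.211,-0.834,0],"turn": -0.01},{"xyz": [-0.211,-0.834,0],"turn": -0.01},{"xyz": [-0.211,-0.834,0],"turn": -0.01}], "grip": 0}}

```text
clock: 2.8
eef_pos: [0.5419, -0.0245, 0.3526]
eef_rot: [-0.119, 0.993, 0.001, -0.0]
wrist_force: [0.4, 1.0, 0.8]
gripper_width: 0.0441
grip_force: 0.0
```

Run:
```python
from h import *
a=j2w(J,headball(0))[0]
rel([a+[0,0,.05],a])
m=cams.camera_model("wrist");im=cams.snapshot("wrist")
c=j2w(J,camball(0))[0]
o=im.copy()
F=[[s*.08,t*.107,.008] for s,t in((1,1),(1,-1),(-1,-1),(-1,1))]
for p in proj(m,np.vstack([a,c,j2w(J,F)])): cv2.circle(o,tuple(int(round(v)) for v in p),3,(255,0,255),1);print(p.round(1))
cv2.imwrite("pics/w1.png",o[:,:,::-1]);print(np.round(m["world_from_camera"],3).tolist())
```

```text
clk 2.8 tcp [ 0.5419 -0.0245  0.3526] F [0.4 1.  0.8] w 0.0441
[ 0.6217 -0.0331  0.253 ] -> [-0.1889 -0.0683  0.249 ]
[ 0.6217 -0.0331  0.203 ] -> [-0.1889 -0.0685  0.374 ]
tilt [-3.0e-04  1.4e-03 -1.0e+00] turn frac 0.010305036023185091
[252.6 275.8]
[157.6  82.8]
[333.2 225.9]
[193.4 224.3]
[186.1 115.7]
[339.8 117.6]
[[-0.238, 0.931, 0.278, 0.469], [0.971, 0.227, 0.069, -0.042], [0.001, 0.286, -0.958, 0.484], [0.0, 0.0, 0.0, 1.0]]
```

View pics/w1.png

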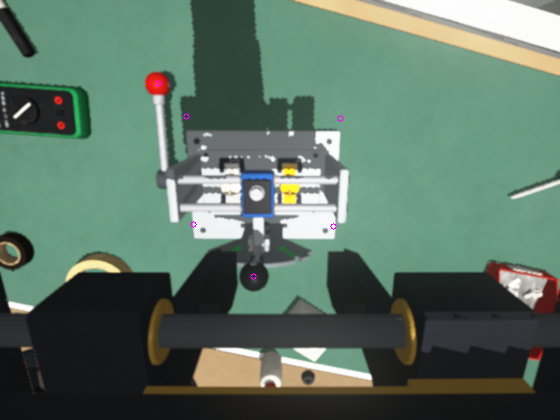

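Both balls sit on their predicted points in the wrist view: black at (253,275), red at (157,83). The fit holds, so I re-read the settled state.

Call:
{"method": "servo_tool", "body": {"rows": [{"xyz": [0,0,0],"turn": 0},{"xyz": [0,0,0],"turn": 0}]}}

```text
clock: 3.05
eef_pos: [0.5417, -0.0242, 0.3529]
eef_rot: [-0.12, 0.993, 0.0, 0.0]
wrist_force: [-0.4, -0.3, -0.8]
gripper_width: 0.0441
grip_force: 0.0
```

Run:
```python
from h import *
P=np.array([headball(0)]*2+[headball(x) for x in (-.1,-.2,-.3,-.4,-.5,-.6)]);P=j2w(J,P);P[0,2]+=.05
rel(P)
```

```text
clk 3.05 tcp [ 0.5417 -0.0242  0.3529] F [-0.4 -0.3 -0.8] w 0.0441
[ 0.6217 -0.0331  0.253 ] -> [-0.1889 -0.0692  0.2499]
[ 0.6217 -0.0331  0.203 ] -> [-0.1888 -0.0693  0.3749]
[ 0.6247 -0.0463  0.2023] -> [-0.1884 -0.103   0.3765]
[ 0.6277 -0.0593  0.2003] -> [-0.188  -0.1364  0.3815]
[ 0.6307 -0.072   0.197 ] -> [-0.1876 -0.169   0.3899]
[ 0.6335 -0.0844  0.1923] -> [-0.1872 -0.2007  0.4014]
[ 0.6363 -0.0962  0.1865] -> [-0.1868 -0.2311  0.4161]
[ 0.6389 -0.1074  0.1794] -> [-0.1864 -0.2599  0.4337]
tilt [ 1.e-04  6.e-04 -1.e+00] turn frac 0.012154657728119049
```

Call:
{"method": "servo_tool", "body": {"rows": [{"xyz": [-0.09,-0.03,0.04],"turn": 0.012},{"xyz": [-0.189,-0.069,0.1],"turn": 0.012},{"xyz": [-0.189,-0.069,0.2],"turn": 0.012},{"xyz": [-0.189,-0.069,0.23],"turn": 0.012},{"xyz": [-0.189,-0.069,0.27],"turn": 0.012},{"xyz": [-0.189,-0.069,0.31],"turn": 0.012},{"xyz": [-0.189,-0.069,0.35],"turn": 0.012},{"xyz": [-0.189,-0.069,0.37],"turn": 0.012},{"xyz": [-0.189,-0.069,0.37],"turn": 0.012},{"xyz": [-0.189,-0.069,0.37],"turn": 0.012}]}}

```text
clock: 4.05
eef_pos: [0.6223, -0.0347, 0.2057]
eef_rot: [-0.112, 0.994, 0.0, 0.001]
wrist_force: [0.2, 0.3, 0.6]
gripper_width: 0.0441
grip_force: 0.0
```

Call:
{"method": "servo_tool", "body": {"rows": [{"xyz": [0,0,0],"turn": 0},{"xyz": [0,0,0],"turn": 0},{"xyz": [0,0,0],"turn": 0}], "grip": 0.28, "newtons": 8}}

```text
clock: 4.35
eef_pos: [0.6224, -0.0348, 0.2053]
eef_rot: [-0.112, 0.994, 0.0, 0.001]
wrist_force: [-0.0, 0.6, 0.5]
gripper_width: 0.0318
grip_force: 0.2
```

Run:
```python
from h import *
P=np.array([headball(x) for x in (0,-.1,-.2,-.3,-.4,-.5,-.54,-.6)]);P=j2w(J,P)
rel(P)
```

```text
clk 4.35 tcp [ 0.6224 -0.0348  0.2053] F [-0.   0.6  0.5] w 0.0318
[ 0.6217 -0.0331  0.203 ] -> [0.0006 0.0044 0.0058]
[ 0.6247 -0.0463  0.2023] -> [ 0.0006 -0.0293  0.0074]
[ 0.6277 -0.0593  0.2003] -> [ 0.0005 -0.0626  0.0125]
[ 0.6307 -0.072   0.197 ] -> [ 0.0004 -0.0953  0.0208]
[ 0.6335 -0.0844  0.1923] -> [ 0.0003 -0.127   0.0324]
[ 0.6363 -0.0962  0.1865] -> [ 0.0003 -0.1574  0.0471]
[ 0.6373 -0.1008  0.1838] -> [ 0.0003 -0.1691  0.0538]
[ 0.6389 -0.1074  0.1794] -> [ 0.0002 -0.1861  0.0647]
tilt [ 1.1e-03  3.0e-04 -1.0e+00] turn frac -0.0023972333622299244
```

Call:
{"method": "servo_tool", "body": {"rows": [{"xyz": [0,-0.015,0.006],"turn": 0},{"xyz": [0,-0.03,0.007],"turn": 0},{"xyz": [0,-0.05,0.01],"turn": 0},{"xyz": [0,-0.07,0.014],"turn": 0},{"xyz": [0,-0.09,0.019],"turn": 0},{"xyz": [0,-0.11,0.026],"turn": 0},{"xyz": [0,-0.13,0.034],"turn": 0},{"xyz": [0,-0.15,0.043],"turn": 0},{"xyz": [0,-0.165,0.051],"turn": 0},{"xyz": [0,-0.176,0.056],"turn": 0},{"xyz": [0,-0.176,0.056],"turn": 0},{"xyz": [0,-0.176,0.056],"turn": 0}]}}

```text
clock: 5.55
eef_pos: [0.6376, -0.1031, 0.1823]
eef_rot: [-0.112, 0.994, 0.0, -0.0]
wrist_force: [0.1, 0.3, 1.0]
gripper_width: 0.0319
grip_force: 0.0
```

Call:
{"method": "servo_tool", "body": {"rows": [{"xyz": [0,0.007,0],"turn": 0},{"xyz": [0,0.007,0],"turn": 0},{"xyz": [0,0.007,0],"turn": 0}], "grip": 0.1}}

```text
clock: 5.85
eef_pos: [0.6371, -0.1003, 0.1825]
eef_rot: [-0.112, 0.994, 0.0, 0.0]
wrist_force: [0.4, -0.4, -0.4]
gripper_width: 0.0393
grip_force: 0.0
```

Call:
{"method": "servo_tool", "body": {"rows": [{"xyz": [0,0,-0.05],"turn": 0},{"xyz": [0,0,-0.12],"turn": 0},{"xyz": [0,0,-0.2],"turn": 0},{"xyz": [0.1,0,-0.25],"turn": 0},{"xyz": [0.2,0,-0.25],"turn": 0},{"xyz": [0.3,0,-0.25],"turn": 0},{"xyz": [0.3,0,-0.25],"turn": 0},{"xyz": [0.3,0,-0.25],"turn": 0}]}}

```text
clock: 6.65
eef_pos: [0.5198, -0.128, 0.2828]
eef_rot: [-0.112, 0.994, -0.0, 0.0]
wrist_force: [-0.4, -0.4, -0.1]
gripper_width: 0.0396
grip_force: 0.0
```

Run:
```python
from h import *
c=j2w(J,camball(0))[0]
rel([c+[0,0,.12],c])
m=cams.camera_model("wrist");im=cams.snapshot("wrist")
o=im.copy()
for p in proj(m,np.vstack([j2w(J,headball(-.54)),c])): cv2.circle(o,tuple(int(round(v)) for v in p),3,(255,0,255),1);print(p.round(1))
cv2.imwrite("pics/w2.png",o[:,:,::-1])
```

```text
clk 6.65 tcp [ 0.5198 -0.128   0.2828] F [-0.4 -0.4 -0.1] w 0.0396
[ 0.4737 -0.2008  0.1645] -> [ 0.153  -0.1517  0.2958]
[ 0.4737 -0.2008  0.0445] -> [ 0.1532 -0.1516  0.5958]
tilt [ 8.e-04 -3.e-04 -1.e+00] turn frac -0.0032148314015819452
[282.  352.7]
[226.1 123.2]
```

View pics/w2.png

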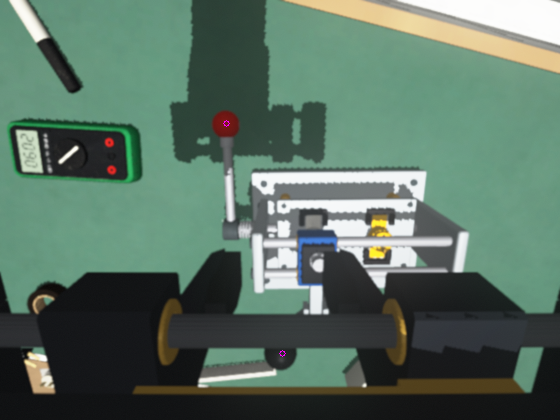

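The head lever is in the right-hand notch: its ball is at the predicted (282,353) and the blue head stands over the pale thermostat. The red ball is at (226,123), also as predicted.

Call:
{"method": "servo_tool", "body": {"rows": [{"xyz": [0.075,-0.075,0.0],"turn": 0},{"xyz": [0.153,-0.152,0.05],"turn": 0},{"xyz": [0.153,-0.152,0.15],"turn": 0},{"xyz": [0.153,-0.152,0.25],"turn": 0},{"xyz": [0.153,-0.152,0.33],"turn": 0},{"xyz": [0.153,-0.152,0.4],"turn": 0},{"xyz": [0.153,-0.152,0.4],"turn": 0},{"xyz": [0.153,-0.152,0.4],"turn": 0}], "grip": -0.05}}

```text
clock: 7.5
eef_pos: [0.4753, -0.2001, 0.1222]
eef_rot: [-0.112, 0.994, 0.0, 0.0]
wrist_force: [0.7, -0.1, 1.1]
gripper_width: 0.046
grip_force: 0.0
```

Run:
```python
from h import *
c=j2w(J,camball(0))[0]
rel([c,c+[0,0,.002]])
```

```text
clk 7.5 tcp [ 0.4753 -0.2001  0.1222] F [ 0.7 -0.1  1.1] w 0.046
[ 0.4737 -0.2008  0.0445] -> [ 0.0043 -0.0007  0.1944]
[ 0.4737 -0.2008  0.0465] -> [ 0.0043 -0.0007  0.1894]
tilt [ 5.e-04  3.e-04 -1.e+00] turn frac -0.0014872341936179251
```

Call:
{"method": "servo_tool", "body": {"rows": [{"xyz": [0.004,-0.001,0.05],"turn": 0},{"xyz": [0.004,-0.001,0.1],"turn": 0},{"xyz": [0.004,-0.001,0.15],"turn": 0},{"xyz": [0.004,-0.001,0.18],"turn": 0},{"xyz": [0.004,-0.001,0.19],"turn": 0},{"xyz": [0.004,-0.001,0.19],"turn": 0},{"xyz": [0.004,-0.001,0.19],"turn": 0}]}}

```text
clock: 8.2
eef_pos: [0.4732, -0.2015, 0.0472]
eef_rot: [-0.112, 0.994, -0.0, 0.001]
wrist_force: [-0.0, -0.6, -0.0]
gripper_width: 0.0465
grip_force: 0.0
```

Call:
{"method": "servo_tool", "body": {"rows": [{"xyz": [0,0,0],"turn": 0},{"xyz": [0,0,0],"turn": 0},{"xyz": [0,0,0],"turn": 0},{"xyz": [0,0,0],"turn": 0},{"xyz": [0,0,0],"turn": 0}], "grip": 1, "newtons": 25}}

```text
clock: 8.7
eef_pos: [0.4728, -0.2016, 0.0467]
eef_rot: [-0.112, 0.994, -0.0, 0.0]
wrist_force: [-0.1, -0.9, 4.9]
gripper_width: 0.0285
grip_force: 25.0
```

Run:
```python
from h import *
P=j2w(J,[camball(x) for x in np.r_[0:1.61:.1]]);
s=bot.read_state();P=P-P[0]+s["eef_pos"]
rel(P);print(j2w(J,[camball(0),camball(1.6)]))
```

```text
clk 8.7 tcp [ 0.4728 -0.2016  0.0467] F [-0.1 -0.9  4.9] w 0.0285
[ 0.4728 -0.2016  0.0467] -> [0. 0. 0.]
[ 0.473  -0.2016  0.0587] -> [-0.0006 -0.     -0.03  ]
[ 0.4744 -0.2012  0.0706] -> [-0.0043 -0.     -0.0597]
[ 0.477  -0.2007  0.0823] -> [-0.0109 -0.     -0.089 ]
[ 0.4807 -0.1998  0.0937] -> [-0.0204 -0.     -0.1175]
[ 0.4855 -0.1987  0.1047] -> [-0.0326 -0.     -0.1448]
[ 0.4913 -0.1974  0.1151] -> [-0.0476  0.     -0.1708]
[ 0.4981 -0.1958  0.1248] -> [-0.065   0.     -0.1952]
[ 0.5058 -0.194   0.1338] -> [-8.480e-02  1.000e-04 -2.177e-01]
[ 0.5143 -0.192   0.142 ] -> [-1.068e-01  1.000e-04 -2.381e-01]
[ 0.5236 -0.1899  0.1493] -> [-1.307e-01  2.000e-04 -2.563e-01]
[ 0.5336 -0.1876  0.1555] -> [-0.1563  0.0003 -0.2719]
[ 0.5441 -0.1851  0.1608] -> [-0.1833  0.0003 -0.2849]
[ 0.5551 -0.1826  0.1649] -> [-0.2115  0.0004 -0.2952]
[ 0.5664 -0.18    0.1678] -> [-0.2405  0.0005 -0.3026]
[ 0.578  -0.1773  0.1696] -> [-0.2702  0.0006 -0.307 ]
[ 0.5897 -0.1746  0.1702] -> [-0.3001  0.0006 -0.3085]
tilt [ 9.e-04 -5.e-04 -1.e+00] turn frac -0.002758291401696949
[[ 0.47368556 -0.20076012  0.04449606]
 [ 0.59055722 -0.17376497  0.168     ]]
```

Call:
{"method": "servo_tool", "body": {"rows": [{"xyz": [-0.0002,0,-0.015],"turn": 0},{"xyz": [-0.0006,0,-0.03],"turn": 0},{"xyz": [-0.0025,0,-0.045],"turn": 0},{"xyz": [-0.0043,0,-0.06],"turn": 0},{"xyz": [-0.0075,0,-0.0745],"turn": 0},{"xyz": [-0.011,0,-0.089],"turn": 0},{"xyz": [-0.0155,0,-0.1035],"turn": 0},{"xyz": [-0.0204,0,-0.1175],"turn": 0},{"xyz": [-0.0265,0,-0.131],"turn": 0},{"xyz": [-0.0326,0,-0.145],"turn": 0},{"xyz": [-0.0326,0,-0.145],"turn": 0}]}}

```text
clock: 9.8
eef_pos: [0.4855, -0.1985, 0.1049]
eef_rot: [-0.112, 0.994, -0.0, 0.0]
wrist_force: [1.2, -3.4, -2.4]
gripper_width: 0.0287
grip_force: 25.0
```

Run:
```python
from h import *
print(red(cams.snapshot("top")))
for q in(.4,.5,.6):print(proj(cams.camera_model("top"),j2w(J,camball(q))))
P=j2w(J,[camball(x) for x in np.r_[.5:1.61:.1]]);
s=bot.read_state();P=P+[0,0,.002]
rel(P)
```

```text
[([178, 165, 3, 19, 20], [179.65, 173.55]), ([151, 166, 2, 19, 19], [151.53, 175.0])]
[[335.68398257 237.05605493]]
[[335.76815592 235.13882048]]
[[335.75207973 232.90590204]]
clk 9.85 tcp [ 0.4853 -0.1986  0.1046] F [ 1.7 -5.  -3.5] w 0.0286
[ 0.4864 -0.1978  0.1044] -> [-0.003   0.0012  0.0004]
[ 0.4922 -0.1965  0.1148] -> [-0.0179  0.0012 -0.0256]
[ 0.499  -0.1949  0.1246] -> [-0.0354  0.0012 -0.05  ]
[ 0.5067 -0.1931  0.1336] -> [-0.0552  0.0013 -0.0725]
[ 0.5152 -0.1912  0.1418] -> [-0.0771  0.0013 -0.0929]
[ 0.5245 -0.189   0.149 ] -> [-0.101   0.0014 -0.111 ]
[ 0.5345 -0.1867  0.1553] -> [-0.1266  0.0015 -0.1267]
[ 0.545  -0.1843  0.1605] -> [-0.1536  0.0015 -0.1397]
[ 0.556  -0.1817  0.1646] -> [-0.1817  0.0016 -0.15  ]
[ 0.5673 -0.1791  0.1676] -> [-0.2108  0.0017 -0.1574]
[ 0.5789 -0.1765  0.1694] -> [-0.2405  0.0018 -0.1619]
[ 0.5906 -0.1738  0.17  ] -> [-0.2704  0.0019 -0.1634]
tilt [ 4.e-04 -3.e-04 -1.e+00] turn frac -0.0026269660190387095
```

Call:
{"method": "servo_tool", "body": {"rows": [{"xyz": [-0.0105,0.001,-0.0135],"turn": 0},{"xyz": [-0.018,0.001,-0.0256],"turn": 0},{"xyz": [-0.0265,0.001,-0.038],"turn": 0},{"xyz": [-0.0354,0.001,-0.05],"turn": 0},{"xyz": [-0.045,0.001,-0.0615],"turn": 0},{"xyz": [-0.0552,0.0015,-0.0725],"turn": 0},{"xyz": [-0.066,0.0015,-0.083],"turn": 0},{"xyz": [-0.0771,0.0015,-0.093],"turn": 0},{"xyz": [-0.089,0.0015,-0.1023],"turn": 0},{"xyz": [-0.101,0.0015,-0.111],"turn": 0},{"xyz": [-0.114,0.0015,-0.119],"turn": 0},{"xyz": [-0.1266,0.0015,-0.1267],"turn": 0}]}}

```text
clock: 11.05
eef_pos: [0.5313, -0.1875, 0.1544]
eef_rot: [-0.112, 0.994, -0.0, -0.003]
wrist_force: [-2.3, -5.3, -1.2]
gripper_width: 0.0287
grip_force: 25.0
```

Run:
```python
from h import *
rel(j2w(J,[camball(x) for x in np.r_[1.1:1.66:.1]])+[0,0,.002])
```

```text
clk 11.05 tcp [ 0.5313 -0.1875  0.1544] F [-2.3 -5.3 -1.2] w 0.0287
[ 0.5345 -0.1867  0.1553] -> [-0.0082  0.0003 -0.0024]
[ 0.545  -0.1843  0.1605] -> [-0.0351  0.0004 -0.0156]
[ 0.556  -0.1817  0.1646] -> [-0.0632  0.0005 -0.0261]
[ 0.5673 -0.1791  0.1676] -> [-0.0922  0.0006 -0.0337]
[ 0.5789 -0.1765  0.1694] -> [-0.1218  0.0007 -0.0384]
[ 0.5906 -0.1738  0.17  ] -> [-0.1517  0.0008 -0.0401]
tilt [-0.0067 -0.0011 -1.    ] turn frac -0.0032484932828521526
```

Call:
{"method": "servo_tool", "body": {"rows": [{"xyz": [-0.0135,0,-0.007],"turn": 0},{"xyz": [-0.027,0,-0.0132],"turn": 0},{"xyz": [-0.041,0,-0.0188],"turn": 0},{"xyz": [-0.055,0,-0.0237],"turn": 0},{"xyz": [-0.0695,0,-0.0278],"turn": 0},{"xyz": [-0.084,0,-0.0313],"turn": 0},{"xyz": [-0.099,0,-0.034],"turn": 0},{"xyz": [-0.114,0,-0.036],"turn": 0},{"xyz": [-0.129,0,-0.0373],"turn": 0},{"xyz": [-0.1435,0,-0.0377],"turn": 0},{"xyz": [-0.1435,0,-0.0377],"turn": 0},{"xyz": [-0.1435,0,-0.0377],"turn": 0}]}}

```text
clock: 12.25
eef_pos: [0.5892, -0.1738, 0.1703]
eef_rot: [-0.112, 0.994, -0.0, -0.001]
wrist_force: [-2.3, -2.5, 5.4]
gripper_width: 0.0286
grip_force: 25.0
```

Run:
```python
from h import *
c=j2w(J,[camball(1.6)]);rel(c+[0,0,.002])
for n in["top","scene"]:
    m=cams.camera_model(n);im=cams.snapshot(n);p=proj(m,np.vstack([c,j2w(J,headball(-.54))]));print(n,p.round(1),red(im))
    if n=="scene":
        x,y=200,150;cv2.imwrite("pics/s3.png",cv2.resize(im[y:y+120,x:x+160,::-1],(800,600),interpolation=3))
```

```text
clk 12.25 tcp [ 0.5892 -0.1738  0.1703] F [-2.3 -2.5  5.4] w 0.0286
[ 0.5906 -0.1738  0.17  ] -> [-0.0034 -0.0006  0.0007]
tilt [-2.2e-03 -3.0e-04 -1.0e+00] turn frac -0.0023305815988418055
top [[330.4 199.8]
 [307.9 184.2]] [([151, 166, 2, 19, 19], [151.53, 175.0])]
scene [[238.3 204.6]
 [256.6 207.1]] [([440, 207, 19, 7, 77], [449.16, 211.06]), ([386, 261, 30, 13, 237], [401.3, 267.75]), ([368, 301, 9, 8, 18], [372.22, 304.17])]
```

View pics/s3.png

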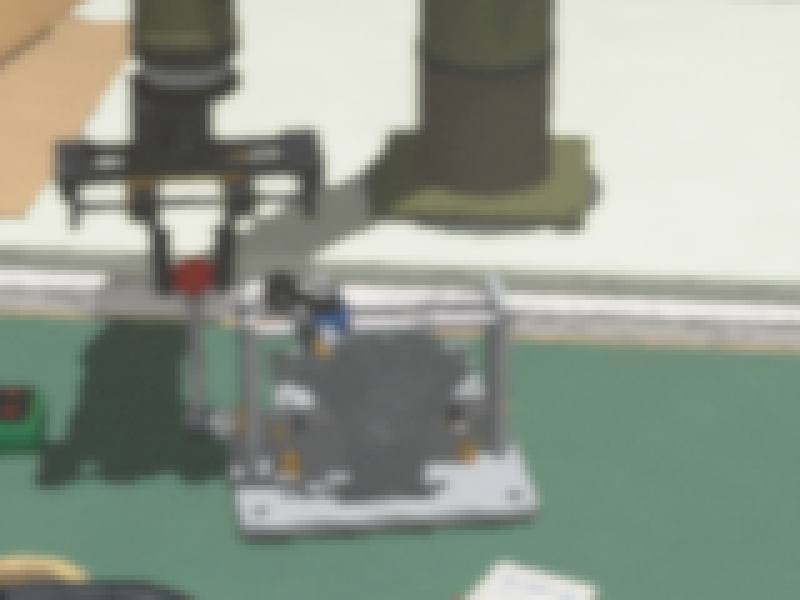

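The scene view shows the lever upright with the red ball in the jaws at (238.6,205), against a predicted (238.3,204.6). The head is still over the thermostat. One small nudge to settle, then I hand it in.

Call:
{"method": "servo_tool", "body": {"rows": [{"xyz": [-0.003,0,0],"turn": 0},{"xyz": [-0.003,0,0],"turn": 0},{"xyz": [-0.003,0,0],"turn": 0},{"xyz": [-0.003,0,0],"turn": 0},{"xyz": [-0.003,0,0],"turn": 0}]}}

```text
clock: 12.85
eef_pos: [0.5902, -0.1736, 0.1703]
eef_rot: [-0.112, 0.994, 0.0, -0.001]
wrist_force: [-3.0, -2.8, 5.6]
gripper_width: 0.0284
grip_force: 25.0
```

Run:
```python
from h import *
rel(j2w(J,[camball(1.6)])+[0,0,.002])
print(bot.sign_off())
```

```text
clk 12.85 tcp [ 0.5902 -0.1736  0.1703] F [-3.  -2.8  5.6] w 0.0284
[ 0.5906 -0.1738  0.17  ] -> [-0.0009 -0.0007  0.0007]
tilt [-2.4e-03 -2.0e-04 -1.0e+00] turn frac -0.002301118913858644
the job is handed in; nothing more can be done
None
```

I handed the job in at 12.9 s: the contact head is in the right-hand green notch over the thermostat, and the gripper is holding the red-ball lever upright at peak lift; the judge's result was not shown.

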